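# Open the outfeed gate on the packing bench

## Robot

A 7-joint arm with a two-finger parallel gripper is mounted at the origin on the work surface. World frame = base frame: x ahead of the robot, y to its left, z up, the work surface at z = 0. Lengths are in m, angles in rad, forces in N, time in s.
With the tool pointing down it reaches from about 0.4 to 0.85 m from the base axis. Payload 10.4 kg.
Tool frame: the origin (TCP) lies at the very end of the fingers, on their centre line; the grasp point (between the pads) lies 19 mm behind it; z points along the fingers, y is the line along which they close (so a half turn about z gives the same grasp; the last joint's range is limited). The gripper opens to 85 mm and grips with 20 to 120 N. Pads are 22 mm wide; open, the fingers measure 114 mm over their backs; the gripper's body (76 mm by 85 mm) begins 54 mm behind the grasp point. The pads swing forward as they close: fully open they stand 13 mm farther back than shut.
Start: joints at [1.292, 0.332, -0.065, 1.46, 0.022, 1.35, -0.088], TCP at [0.158, -0.605, 0.231] pointing down, gripper open.
Joint ranges: [-2.6, 2.6], [-0.5, 2.12], [-1.47, 1.34], [0.16, 2.42], [-1.27, 4.41], [0.06, 2.06], [-2.6, 2.6]. Speed limits (rad/s): [2.22, 2.22, 2.79, 2.79, 3.14, 3.14, 3.14].

## Interface

Orientations are given as a unit quaternion [x, y, z, w].
In Python, from workcell import * gives the robot as it stands.
- The arm moves only by the tool step_arm, never from a script. Its argument "commands" is one flat list of numbers, 7 for each row, row after row: the finger opening in mm, from 0 to 85.4, then the shift along the world's x, y, z as a fraction of full scale, then the turn, a rotation vector about the world's x, y, z as a fraction of full scale. A call has exactly 10 rows; each row is the pose to reach, as a shift and turn from the pose commanded when the call began, turning the shorter way round; what a row does not reach only later rows make up. Full scale, the value 1, is 0.6 m for a shift and pi rad for a turn. A row lasts 1/8 s, in which the tool goes at most 62.5 mm and 10.7 degrees, less where a joint would pass 70% of its speed; a pose out of reach is approached as far as the arm can. A call with a number of a shift or a turn outside -1 to 1 is refused whole. A call with a gripper value outside its range is refused whole. The fingers move at their own pace and stop on an object; "squeeze" is the grip in N (left out, the last holds). Time passes only in rows, so rows that repeat a pose let the fingers close, or fill a call up. It gives the time, the measured TCP pose, the force, the opening and the grip force at its end, in the units of the state.
- get_obs(): the state, without advancing time (a new reading comes with each control period).
- camera(name): name is "scene" or "top" or "wrist"; returns the picture (420x560x3 uint8, red, green, blue); there is no depth.
- camera_params(name): a dict with "mtx" (3x3 intrinsics, pixels), "extrinsics" (4x4, takes a point from world to camera coordinates); the wrist camera has in their place "tool_from_camera" (4x4, takes a point from camera to tool coordinates, whose origin is the TCP and whose axes are the flange's). Camera axes: x right, y down, z forward; pixel columns grow to the right and rows downward; lengths in m; the calibration is good to about 2 mm. A picture is of the moment at which its call begins: read the wrist's pose just before it. camera_params takes no time and is no camera call.
- hand_in(): hands the job in; it is judged then, once.
The state is a dict: "clock": time; "joint_pos": joint angles; "joint_velocities": joint speeds; "tau": joint torques, N m; "position": TCP position; "ee_rot": TCP orientation; "ft_force": force on the tool from outside, world axes, zero at the start; "torque": the same for the moment, N m; "grip_width": opening from 0.0 (shut) to 1.0 (fully open); "grasp_force": force on a finger pad.
Only numpy, scipy, OpenCV 4.12 (cv2) and the standard library are available. Lean on these libraries where they do the work, as an engineer would, in place of code of your own. Each camera call takes 0.05 s, during which the arm holds its last target. There are 200 camera calls.

## Task

Open the outfeed gate in the guard fence: press its thumb lever down gently until you feel the latch bar come up against the top of its keeper, and hold it there while you push the gate off the catch, away from you. Then swing the gate out over the rollers until it stands about square to the fence, and let the lever go so that the bar drops back. Do not force the lever or push hard against the catch, do not fling the gate, and leave the other things on the bench where they are.

Things in the scene. Friction and masses are not known exactly. Their poses are not given: they have to be found in the camera images.
- fence: Low guard fence of grey tube and mesh, 870 mm long, 215 mm high, bolted across the bench, the gate in its middle. Origin on the bench under the middle of the gate; x square to the fence, away from the robot (the way the gate opens); y along the fence to the left; z up. The hinge axis is at (17.5, 144) mm, the latch post at y = -163 mm. Behind the gate a roller track 48 mm high, x = 40 to 480 mm.
- gate (a joint): The gate: grey 25 mm tube frame with mesh, 280 mm wide, from 60 to 215 mm above the bench, 0.9 to 1.8 kg. Hinged on an upright axis at its left (+y) end. 0 = shut; grows as it swings away from the robot, over the rollers; 1.57 = square to the fence; stop at 1.65. The hinge is a little stiff (about 1 N at the push plate), so it stays where it is left. Latched, it has 3 mm of play.
- gate_hinge (a point): The upright hinge axis of the gate, at 200 mm above the bench.
- push_plate (a point): On the front surface of the latch's steel plate on the gate (40 mm wide, 85 to 210 mm above the bench), at 195 mm, above the thumb lever; (-15.5, -95) mm in the fence's frame when shut. x points through the gate (away from the robot when shut), y along it to the hinge; swings with the gate. A finger pressing the lever can push the gate here with its side. A pull handle stands 31 mm out of the plate, at 92 to 145 mm.
- thumb_lever (a joint): The steel thumb lever through the gate. 0 = at rest, sloping up to the robot by 0.4 rad; grows as the thumb piece is pressed down; stop at 0.72. Its level pivot is 11.5 mm behind the front of the plate, 158 mm above the bench; its tail lifts the latch bar on the far side. The free travel takes 1 to 3 N; the bar's weight brings it back up when let go.
- thumb_top (a point): Middle of the top of the thumb piece, 26 x 26 mm, which stands out 9 to 36 mm in front of the plate. This point is 23 mm in front of the plate and, at rest, 179 mm above the bench; it moves with the lever. Until the bar meets the keeper's top it goes down some 9 to 26 mm: this differs each time and must be felt (the force then rises steeply).
- latch_bar (a joint): The steel gravity latch bar on the far side of the gate, 230 mm long, 16 mm high, 8 mm thick, pivoted nearer the hinge. 0 = at rest, level; grows as its nose is lifted. The nose lies behind the lip of the keeper on the latch post and holds the gate shut until it is over the lip. The keeper's height is adjustable and not measured; over the lip the bar has less than 2 mm until its top meets the keeper's padded horn.
- bar_nose (a point): The end of the latch bar's nose, at half its height, 218 mm from the bar's pivot; at rest 161 mm above the bench.
- parcel_wait (a point): Centre of the carton waiting on the bench before the gate, 140 x 170 x 80 mm. To be left alone.
- tape (a point): Tape dispenser on the bench near the latch post, 150 x 55 x 102 mm, a point 45 mm up. To be left alone.
- marker_mid (a point): Middle of the marker pen, 125 x 14 x 14 mm. To be left alone.
- roll (a point): Centre of the label roll, 90 mm across, 55 mm high. To be left alone.
- mug_mid (a point): Centre of the white mug, 76 mm across, 90 mm high. To be left alone.
- stapler_mid (a point): Middle of the stapler, 130 x 34 x 48 mm. To be left alone.

How it is judged:
On the way, in this order (a step that is already met when the one before it is completed fails the run):
1. the bar is lifted with the thumb lever while the gate is still shut (value of joint thumb_lever above 0.1 rad and value of joint latch_bar above 0.02 rad and value of joint gate below 0.03 rad), for 0.1 s.
2. the gate is pushed out so that the bar is clear of its keeper (value of joint gate above 0.15 rad), for 0.05 s.
At the end, for the whole second after the job is handed in: The gate stands open at 1.3 rad (75 degrees) or more and at rest, and the bar and thumb lever have dropped back (bar under 0.02 rad, lever under 0.08 rad) (value of joint gate above 1.3 rad and velocity of joint gate between -0.05 and 0.05 rad/s and value of joint latch_bar below 0.02 rad and value of joint thumb_lever below 0.08 rad); the robot touches nothing.
It fails at once if the thumb lever is forced: the robot presses on it with more than 16 N (contact force between any of the fingers, the arm and thumb_lever above 16 N).
It fails at once if the gate is pushed hard against its catch: more than 20 N between the latch bar and the keeper (contact force between latch_bar and keeper above 20 N).
It fails at once if the gate is flung: it turns faster than 2 rad/s (velocity of joint gate above 2 rad/s).
It fails at once if another thing on the bench is moved by more than 20 mm (distance of any of parcel_wait, tape, marker_mid, roll, mug_mid, stapler_mid from where it was at the start of the episode above 0.02 m).
It also fails if it takes over 61 s, if anything falls off the work surface, if the arm or the gripper's body presses on something with over 40 N, if the wrist force passes 120 N, or if a joint passes its speed limit or range.

## Working session

There is one attempt and no reset: what is moved stays moved. The work goes in short steps, Python scripts to look and compute and a tool call to move; the robot and the scene stay as the last step left them, time stands still between calls to the robot, and variables do not carry over. Pictures are saved under pics/ and viewed, at most 10 in all, crops included, and the job is handed in when it is done.

Besides the shell and the picture viewer there is one more tool, called after ">>>" as name(argument=value, ...), one argument or row to a line, values as JSON. step_arm: Moves the arm, as the interface text tells. Its arguments: {"type":"object","properties":{"commands":{"type":"array","items":{"type":"number"}},"squeeze":{"type":"number"}},"required":["commands"]}

```bash
mkdir -p pics; python3 - <<'E'
from workcell import *
import cv2,numpy as np
np.set_printoptions(precision=4,suppress=True)
o=get_obs();print(o['clock'],o['position'],o['ee_rot'],o['ft_force'],o['grip_width'])
for n in ("scene","top"):
    cv2.imwrite(f"pics/{n}0.png",camera(n)[:,:,::-1])
    p=camera_params(n);print(n,p['mtx'],p['extrinsics'])
print(camera_params("wrist")['tool_from_camera'])
E
```

```text
0.0 [ 0.158  -0.6043  0.2305] [ 0.9918  0.1276 -0.0001 -0.0007] [-0.0932  0.2989 -0.3436] 0.9985044752447906
scene [[441.0576   0.     285.6699]
 [  0.     441.0576 201.6518]
 [  0.       0.       1.    ]] [[ 0.7734  0.6337 -0.0129 -0.3884]
 [ 0.3884 -0.4899 -0.7805 -0.0911]
 [-0.501   0.5986 -0.625   1.5189]
 [ 0.      0.      0.      1.    ]]
top [[468.4332   0.     280.6808]
 [  0.     468.4332 207.5016]
 [  0.       0.       1.    ]] [[ 0.0226 -0.9997  0.0059 -0.0076]
 [-0.9974 -0.023  -0.0688  0.4997]
 [ 0.069  -0.0043 -0.9976  1.1862]
 [ 0.      0.      0.      1.    ]]
[[ 0.0007 -0.9554 -0.2952  0.076 ]
 [ 1.      0.0008 -0.0002 -0.0004]
 [ 0.0004 -0.2952  0.9554 -0.1425]
 [ 0.      0.      0.      1.    ]]
```

View pics/scene0.png

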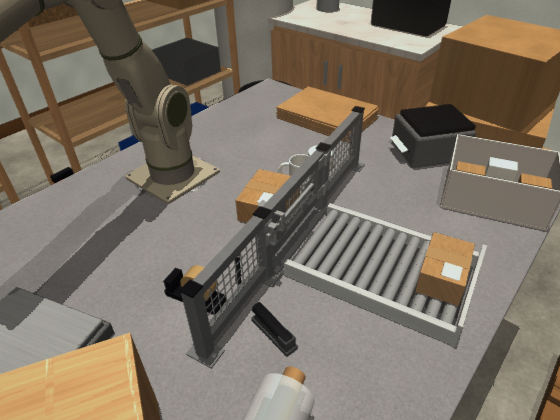

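View pics/top0.png

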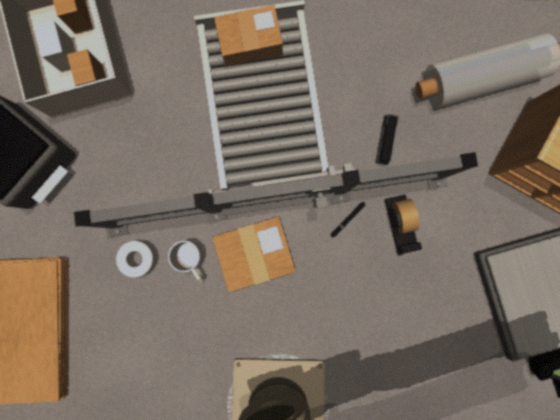

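The top view shows the fence running from about (82,218) to (470,162), the gate at columns 215–345, and the lever near (320,200). I'll enlarge that area and cast rays.

```bash
cat > h.py <<'E'
from workcell import *
import cv2,numpy as np
np.set_printoptions(precision=4,suppress=True)
def ray(n,u,v,z):
    p=camera_params(n);E=p['extrinsics'];R=E[:3,:3];c=-R.T@E[:3,3]
    d=R.T@np.linalg.inv(p['mtx'])@[u,v,1];return c+d*(z-c[2])/d[2]
def proj(n,P):
    p=camera_params(n);E=p['extrinsics'];q=p['mtx']@(E[:3,:3]@P+E[:3,3]);return q[:2]/q[2]
E
python3 - <<'E'
from h import *
im=cv2.imread('pics/top0.png')
cv2.imwrite('pics/top0c.png',cv2.resize(im[150:240,190:390],None,fx=4,fy=4,interpolation=cv2.INTER_CUBIC))
e=[im[200:235,70:100],im[150:180,455:485]]
w=np.vstack([np.hstack([cv2.resize(x[:30,:30],(390,390),interpolation=cv2.INTER_CUBIC)]) for x in e]).reshape(2,390,390,3)
cv2.imwrite('pics/ends.png',np.hstack(list(w)))
a=ray('top',82,218,.215);b=ray('top',470,162,.215);print(a,b,np.linalg.norm(a-b),np.arctan2(*(a-b)[:2]))
E
```

```text
[0.4538 0.4287 0.215 ] [ 0.5943 -0.4029  0.215 ] 0.8434211506695202 -0.16731932306547548
```

View pics/top0c.png

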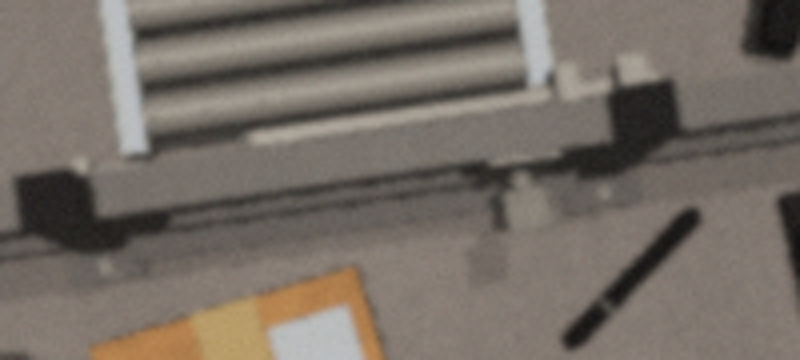

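View pics/ends.png

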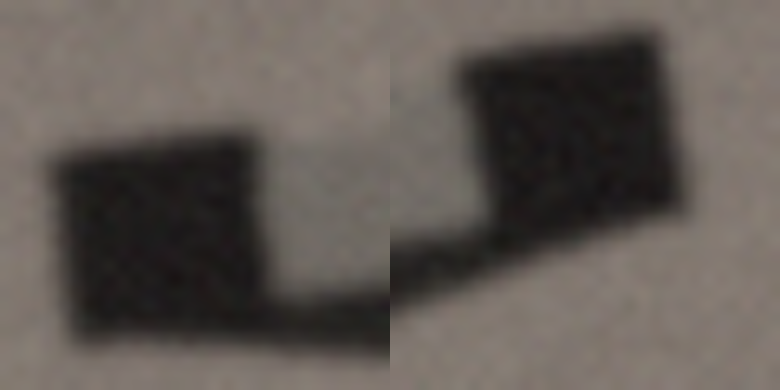

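```bash
python3 - <<'E'
from h import *
A=ray('top',82.3,218.4,.22);B=ray('top',469.2,159.4,.22);L=ray('top',203.75,200.7,.22);R=ray('top',351.2,178.7,.22)
T=ray('top',321.9,201.0,.179)
print(A,B,L,R,np.linalg.norm(A-B),np.linalg.norm(L-R),(A+B)/2,(L+R)/2)
for a,b in((A,B),(L,R)): print('yaw',np.arctan2(-(a-b)[0],(a-b)[1]))
d=(A-B);yaw=np.arctan2(-d[0],d[1]);ex=np.array([np.cos(yaw),np.sin(yaw)]);ey=np.array([-ex[1],ex[0]])
o=(A+B+L+R)[:2]/4
print('T',T,'T in fence',(T[:2]-o)@ex,(T[:2]-o)@ey,'expected -38.5,-95', 'pred',o-.0385*ex-.095*ey)
# scene check
P=lambda x,y,z:np.r_[o+x*ex+y*ey,z]
print(proj('scene',P(0,-.163,.22)),proj('scene',P(0,.163,.22)))
for n,z in (('parcel',0.08),):print(ray('top',254,255,z))
print('marker',ray('top',347,220,.01))
E
```

```text
[0.4528 0.426  0.22  ] [ 0.599  -0.3992  0.22  ] [0.4965 0.1693 0.22  ] [ 0.5512 -0.1452  0.22  ] 0.8379721983298899 0.31917386811589515 [0.5259 0.0134 0.22  ] [0.5239 0.0121 0.22  ]
yaw 0.17538532707454035
yaw 0.17211547680252154
T [ 0.5052 -0.0868  0.179 ] T in fence -0.03675027590791269 -0.0946140367554563 expected -38.5,-95 pred [ 0.5036 -0.0875]
[260.9436 212.2747] [322.2312 146.3972]
[0.3789 0.066  0.08  ]
marker [ 0.4719 -0.1681  0.01  ]
```

Fence origin is about (0.525, 0.013) with yaw 0.175. The measured thumb lever is within 2 mm of where the fence model puts it. Next I move above the lever with the fingers shut.

>>> step_arm(
  commands=[0,0.06,0.09,0.05,0,0,-0.0026,0,0.12,0.18,0.05,0,0,-0.005,0,0.19,0.28,0.05,0,0,-0.008,0,0.26,0.38,0.05,0,0,-0.01,0,0.33,0.48,0.05,0,0,-0.013,0,0.4,0.58,0.05,0,0,-0.016,0,0.46,0.68,0.05,0,0,-0.02,0,0.52,0.77,0.05,0,0,-0.0257,0,0.56,0.83,0.05,0,0,-0.0257,0,0.587,0.864,0.05,0,0,-0.0257],
  squeeze=30,
)

```text
clock: 1.35
position: [0.5066, -0.0909, 0.2614]
ee_rot: [0.996, 0.087, 0.0, 0.0]
ft_force: [1.3, -1.1, 0.5]
grip_width: 0.003
grasp_force: 0.0
```

```bash
python3 - <<'E'
from h import *
o=get_obs();print(o['clock'],o['position'],o['ee_rot'],o['ft_force'],o['grip_width'],o['joint_pos'])
w=camera('wrist');t=camera('top');s=camera('scene')
o=get_obs();print(o['position'],o['ft_force'])
a=cv2.resize(w,(500,375))
b=cv2.resize(t[150:240,280:400],None,fx=3,fy=2.5)[:225,:300]
c=cv2.resize(s[170:290,220:320],(300,360))
I=np.zeros((600,800,3),np.uint8);I[:375,:500]=a;I[:225,500:800]=cv2.resize(b,(300,225));I[235:595,500:800]=c
cv2.imwrite('pics/look1.png',I[:,:,::-1])
E
```

```text
1.35 [ 0.5066 -0.0909  0.2614] [0.9962 0.0872 0.0001 0.0003] [ 1.2586 -1.0817  0.4789] 0.002873314424259623 [ 0.6502  0.1154 -0.6019  1.6769  0.0671  1.3697 -1.3582]
[ 0.5069 -0.089   0.261 ] [-0.0167 -0.9207  0.2442]
```

View pics/look1.png

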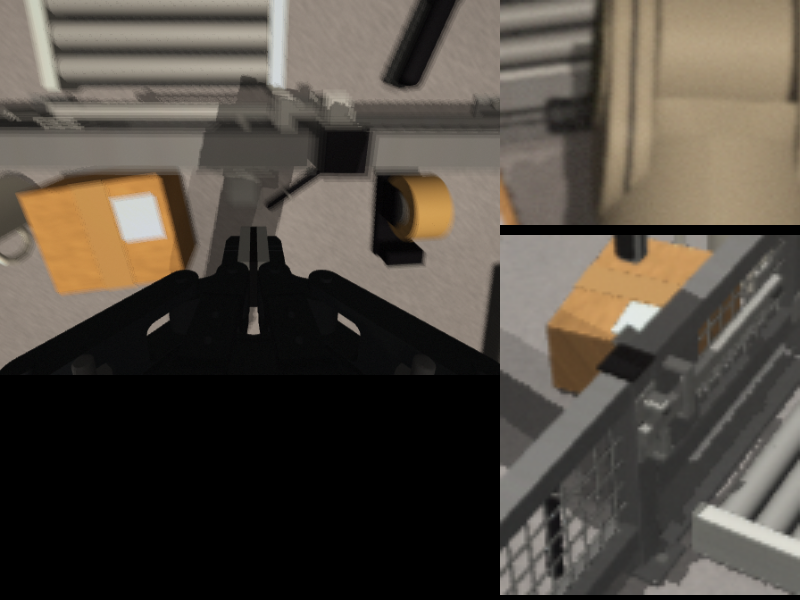

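The wrist view shows the fence level across the picture, the thumb piece at about (243,190) of the 500-px-wide view, and the rail's near edge at row 165. I'll check these by ray.

```bash
python3 - <<'E'
from h import *
from scipy.spatial.transform import Rotation as Ro
p=camera_params('wrist');T=p['tool_from_camera']
R=Ro.from_quat([.9962,.0872,.0001,.0003]).as_matrix();t=np.array([.5066,-.0909,.2614])
def wr(u,v,z):
    d=R@T[:3,:3]@np.linalg.inv(p['mtx'])@[u*1.12,v*1.12,1];c=R@T[:3,3]+t;return c+d*(z-c[2])/d[2]
yaw=.175;ex=np.array([np.cos(yaw),np.sin(yaw)]);ey=np.array([-ex[1],ex[0]]);o=np.array([.525,.0127])
f=lambda P:((P[:2]-o)@ex*1e3,(P[:2]-o)@ey*1e3)
for n,u,v,z in(('thumb',243,190,.179),('rail near',243,166,.215),('rail far',243,130,.215),('cap',345,150,.22),('tip',253,229,.2614)):
    P=wr(u,v,z);print(n,P,f(P))
E
```

```text
thumb [ 0.5083 -0.0819  0.179 ] (np.float64(-32.861116950087975), np.float64(-90.21254251438668))
rail near [ 0.5364 -0.0784  0.215 ] (np.float64(-4.612384463556064), np.float64(-91.67091219504022))
rail far [ 0.5596 -0.0745  0.215 ] (np.float64(18.837656541910995), np.float64(-91.90212686007798))
cap [ 0.559  -0.1401  0.22  ] (np.float64(6.932165958988323), np.float64(-156.34871312177722))
tip [ 0.5145 -0.089   0.2614] (np.float64(-28.043323724260237), np.float64(-98.2782435338772))
```

>>> step_arm(
  commands=[0,0,0.003,-0.02,0,0,0,0,0,0.003,-0.04,0,0,0,0,0,0.003,-0.06,0,0,0,0,0,0.003,-0.08,0,0,0,0,0,0.003,-0.095,0,0,0,0,0,0.003,-0.11,0,0,0,0,0,0.003,-0.12,0,0,0,0,0,0.003,-0.125,0,0,0,0,0,0.003,-0.125,0,0,0,0,0,0.003,-0.125,0,0,0],
)

```text
clock: 2.75
position: [0.5062, -0.0907, 0.1867]
ee_rot: [0.996, 0.087, 0.0, 0.0]
ft_force: [0.2, -0.5, -0.3]
grip_width: 0.002
grasp_force: 0.0
```

>>> step_arm(
  commands=[0,0.0075,0.0107,0,0,0,0,0,0.0075,0.0107,0,0,0,0,0,0.0075,0.0107,-0.004,0,0,0,0,0.0075,0.0107,-0.006,0,0,0,0,0.0075,0.0107,-0.008,0,0,0,0,0.0075,0.0107,-0.01,0,0,0,0,0.0075,0.0107,-0.012,0,0,0,0,0.0075,0.0107,-0.014,0,0,0,0,0.0075,0.0107,-0.015,0,0,0,0,0.0075,0.0107,-0.015,0,0,0],
)

```text
clock: 4.0
position: [0.5105, -0.0843, 0.1774]
ee_rot: [0.996, 0.087, 0.0, 0.0]
ft_force: [0.8, 0.2, 1.6]
grip_width: 0.002
grasp_force: 0.4
```

```bash
python3 - <<'E'
from h import *
w=camera('wrist');s=camera('scene')
o=get_obs();print(o['position'],o['ft_force'])
I=np.zeros((600,800,3),np.uint8);I[:420,:500]=cv2.resize(w[100:310,150:400],(500,420));I[:480,500:800]=cv2.resize(s[190:270,240:290],(300,480))
cv2.imwrite('pics/look2.png',I[:,:,::-1])
E
```

```text
[ 0.5105 -0.0843  0.1774] [ 0.1347 -0.2511  1.3185]
```

View pics/look2.png

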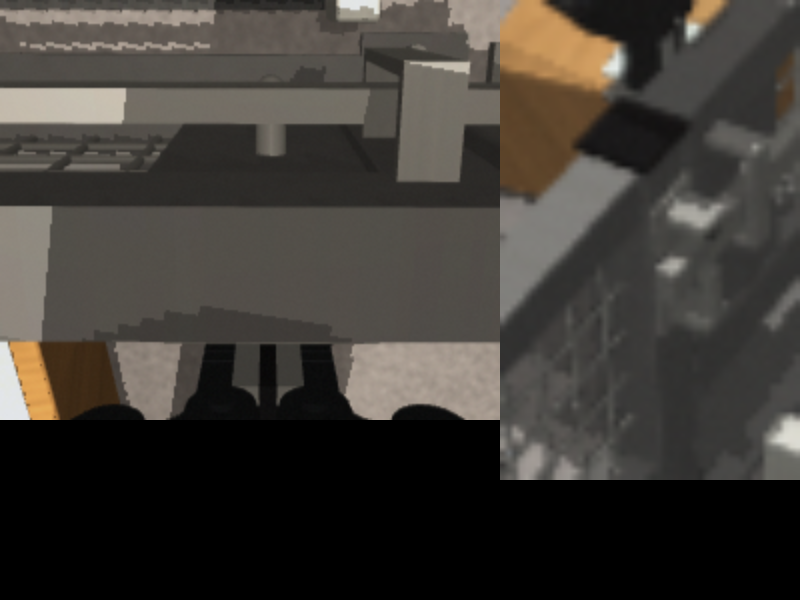

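The wrist view shows the fingers just in front of the rail, and Fz reads +1.3 N, so the finger is resting on the thumb piece. Next is a gentle press.

>>> step_arm(
  commands=[0,0,0,-0.0015,0,0,0,0,0,0,-0.003,0,0,0,0,0,0,-0.0045,0,0,0,0,0,0,-0.006,0,0,0,0,0,0,-0.0075,0,0,0,0,0,0,-0.009,0,0,0,0,0,0,-0.01,0,0,0,0,0,0,-0.01,0,0,0,0,0,0,-0.01,0,0,0,0,0,0,-0.01,0,0,0],
)

```text
clock: 5.35
position: [0.5104, -0.0843, 0.1714]
ee_rot: [0.996, 0.087, 0.0, 0.0]
ft_force: [-0.3, -0.3, 0.6]
grip_width: 0.003
grasp_force: 0.4
```

>>> step_arm(
  commands=[0,0,0,-0.001,0,0,0,0,0,0,-0.002,0,0,0,0,0,0,-0.003,0,0,0,0,0,0,-0.003,0,0,0,0,0,0,-0.003,0,0,0,0,0,0,-0.003,0,0,0,0,0,0,-0.003,0,0,0,0,0,0,-0.003,0,0,0,0,0,0,-0.003,0,0,0,0,0,0,-0.003,0,0,0],
)

```text
clock: 6.6
position: [0.5104, -0.0843, 0.1695]
ee_rot: [0.996, 0.087, 0.0, 0.0]
ft_force: [-0.9, 0.5, 0.9]
grip_width: -0.002
grasp_force: 0.4
```

>>> step_arm(
  commands=[0,0,0,-0.001,0,0,0,0,0,0,-0.002,0,0,0,0,0,0,-0.003,0,0,0,0,0,0,-0.003,0,0,0,0,0,0,-0.003,0,0,0,0,0,0,-0.003,0,0,0,0,0,0,-0.003,0,0,0,0,0,0,-0.003,0,0,0,0,0,0,-0.003,0,0,0,0,0,0,-0.003,0,0,0],
)

```text
clock: 7.85
position: [0.5104, -0.0843, 0.1677]
ee_rot: [0.996, 0.087, 0.0, 0.0]
ft_force: [-0.4, -0.6, 1.2]
grip_width: -0.002
grasp_force: 0.4
```

>>> step_arm(
  commands=[0,0,0,-0.001,0,0,0,0,0,0,-0.002,0,0,0,0,0,0,-0.003,0,0,0,0,0,0,-0.003,0,0,0,0,0,0,-0.003,0,0,0,0,0,0,-0.003,0,0,0,0,0,0,-0.003,0,0,0,0,0,0,-0.003,0,0,0,0,0,0,-0.003,0,0,0,0,0,0,-0.003,0,0,0],
)

```text
clock: 9.1
position: [0.5104, -0.0843, 0.1659]
ee_rot: [0.996, 0.087, 0.0, 0.0]
ft_force: [-0.2, -0.7, 1.7]
grip_width: -0.003
grasp_force: 0.4
```

>>> step_arm(
  commands=[0,0,0,-0.001,0,0,0,0,0,0,-0.002,0,0,0,0,0,0,-0.003,0,0,0,0,0,0,-0.003,0,0,0,0,0,0,-0.003,0,0,0,0,0,0,-0.003,0,0,0,0,0,0,-0.003,0,0,0,0,0,0,-0.003,0,0,0,0,0,0,-0.003,0,0,0,0,0,0,-0.003,0,0,0],
)

```text
clock: 10.35
position: [0.5104, -0.0843, 0.1648]
ee_rot: [0.996, 0.087, 0.0, 0.0]
ft_force: [-3.7, 0.3, 8.6]
grip_width: 0.004
grasp_force: 4.4
```

The force rose steeply to 8.6 N after about 14 mm of travel, so the bar is up against the horn. I'll ease off a hair and approach the plate along the fence's +x.

>>> step_arm(
  commands=[0,0,0,0.0004,0,0,0,0,0.001,0.0002,0.0004,0,0,0,0,0.002,0.0004,0.0004,0,0,0,0,0.003,0.0005,0.0004,0,0,0,0,0.004,0.0007,0.0004,0,0,0,0,0.005,0.0009,0.0004,0,0,0,0,0.006,0.0011,0.0004,0,0,0,0,0.0065,0.0011,0.0004,0,0,0,0,0.0065,0.0011,0.0004,0,0,0,0,0.0065,0.0011,0.0004,0,0,0],
)

```text
clock: 11.6
position: [0.5142, -0.0844, 0.1649]
ee_rot: [0.996, 0.087, -0.0, 0.001]
ft_force: [-4.3, -2.3, 7.1]
grip_width: 0.0
grasp_force: 3.9
```

>>> step_arm(
  commands=[0,0.0005,0,0.0003,0,0,0,0,0.001,0.0001,0.0003,0,0,0,0,0.0015,0.0002,0.0003,0,0,0,0,0.002,0.0003,0.0003,0,0,0,0,0.0025,0.0004,0.0003,0,0,0,0,0.003,0.0005,0.0003,0,0,0,0,0.0035,0.0005,0.0003,0,0,0,0,0.004,0.0006,0.0003,0,0,0,0,0.004,0.0006,0.0003,0,0,0,0,0.004,0.0006,0.0003,0,0,0],
)

```text
clock: 12.85
position: [0.5166, -0.0841, 0.165]
ee_rot: [0.996, 0.087, -0.0, 0.001]
ft_force: [-5.1, -1.4, 7.3]
grip_width: 0.001
grasp_force: 3.3
```

>>> step_arm(
  commands=[0,0.0005,0,0.0002,0,0,0,0,0.001,0.0001,0.0002,0,0,0,0,0.0015,0.0002,0.0002,0,0,0,0,0.002,0.0003,0.0002,0,0,0,0,0.0025,0.0004,0.0002,0,0,0,0,0.003,0.0005,0.0002,0,0,0,0,0.0035,0.0005,0.0002,0,0,0,0,0.004,0.0006,0.0002,0,0,0,0,0.004,0.0006,0.0002,0,0,0,0,0.004,0.0006,0.0002,0,0,0],
)

```text
clock: 14.1
position: [0.5191, -0.0837, 0.1651]
ee_rot: [0.996, 0.087, -0.0, 0.001]
ft_force: [-3.2, -3.1, 6.6]
grip_width: 0.005
grasp_force: 2.9
```

>>> step_arm(
  commands=[0,0.0007,0.0001,0,0,0,0,0,0.0014,0.0002,0,0,0,0,0,0.0021,0.0003,0,0,0,0,0,0.0028,0.0004,0,0,0,0,0,0.0035,0.0006,0,0,0,0,0,0.0042,0.0007,0,0,0,0,0,0.0049,0.0008,0,0,0,0,0,0.0056,0.0009,0,0,0,0,0,0.006,0.001,0,0,0,0,0,0.006,0.001,0,0,0,0],
)

```text
clock: 15.35
position: [0.5228, -0.0832, 0.165]
ee_rot: [0.996, 0.087, 0.0, 0.001]
ft_force: [-2.3, -3.2, 4.7]
grip_width: 0.001
grasp_force: 2.6
```

```bash
python3 - <<'E'
from h import *
w=camera('wrist');s=camera('scene')
o=get_obs();print(o['position'],o['ft_force'],o['torque'])
I=np.zeros((600,800,3),np.uint8);I[:420,:500]=cv2.resize(w[100:310,150:400],(500,420));I[:480,500:800]=cv2.resize(s[190:270,240:290],(300,480))
cv2.imwrite('pics/look3.png',I[:,:,::-1])
E
```

```text
[ 0.5227 -0.0832  0.165 ] [-2.0948 -2.5223  5.7378] [-0.6945  0.5551 -0.0195]
```

View pics/look3.png

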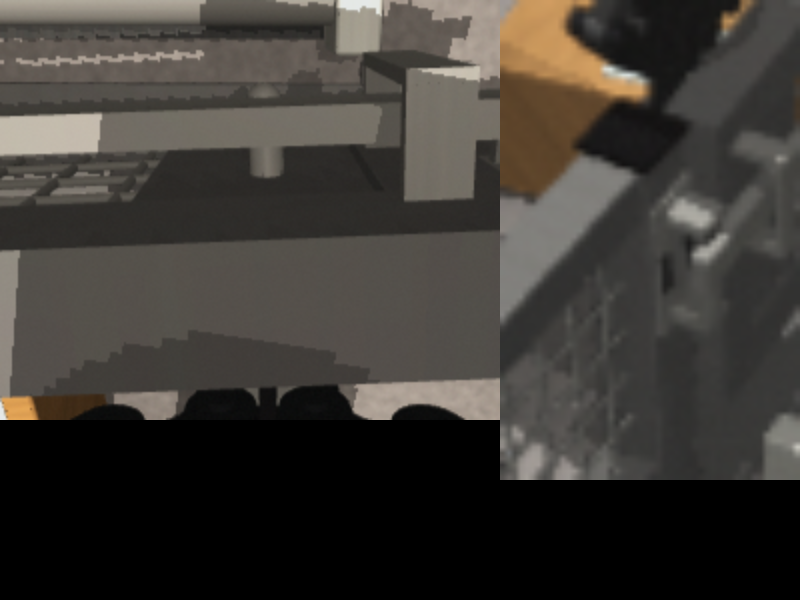

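The rail now tilts about 1.7° in the wrist view, and the scene view shows the bar nose raised and past the lip: the gate is moving off the catch. Next I work out the arc about the hinge in move units.

```bash
python3 - <<'E'
import numpy as np
np.set_printoptions(precision=4,suppress=True)
r=np.array([.0056,-.2407])
def p(t): c,s=np.cos(t),np.sin(t); return np.array([c*r[0]-s*r[1],s*r[0]+c*r[1]])
def tab(a,b,n=10):
    print(a,b)
    for k in range(1,n+1):
        t=a+(b-a)*k/n; print(np.r_[(p(t)-p(a))/.6,(t-a)/np.pi])
tab(0,.2);tab(.2,.64);tab(.64,1.08);tab(1.08,1.48)
E
```

```text
0 0.2
[0.008  0.0003 0.0064]
[0.016  0.0007 0.0127]
[0.024  0.0013 0.0191]
[0.032  0.002  0.0255]
[0.04   0.0029 0.0318]
[0.048  0.004  0.0382]
[0.0559 0.0052 0.0446]
[0.0638 0.0066 0.0509]
[0.0717 0.0082 0.0573]
[0.0795 0.0099 0.0637]
0.2 0.64
[0.0171 0.0043 0.014 ]
[0.034  0.0093 0.028 ]
[0.0507 0.0151 0.042 ]
[0.0671 0.0216 0.056 ]
[0.0833 0.0288 0.07  ]
[0.099  0.0367 0.084 ]
[0.1144 0.0453 0.098 ]
[0.1295 0.0546 0.112 ]
[0.1441 0.0646 0.1261]
[0.1582 0.0751 0.1401]
0.64 1.08
[0.0137 0.0112 0.014 ]
[0.0268 0.0229 0.028 ]
[0.0395 0.0353 0.042 ]
[0.0515 0.0481 0.056 ]
[0.063  0.0615 0.07  ]
[0.074  0.0754 0.084 ]
[0.0842 0.0898 0.098 ]
[0.0939 0.1046 0.112 ]
[0.1028 0.1198 0.1261]
[0.1112 0.1354 0.1401]
1.08 1.48
[0.0069 0.0145 0.0127]
[0.0133 0.0292 0.0255]
[0.0191 0.0442 0.0382]
[0.0242 0.0594 0.0509]
[0.0288 0.0748 0.0637]
[0.0327 0.0903 0.0764]
[0.036  0.106  0.0891]
[0.0387 0.1219 0.1019]
[0.0407 0.1378 0.1146]
[0.0421 0.1538 0.1273]
```

>>> step_arm(
  commands=[0,0.008,0.0003,0,0,0,0.0064,0,0.016,0.0007,0,0,0,0.0127,0,0.024,0.0013,0,0,0,0.0191,0,0.032,0.002,0,0,0,0.0255,0,0.04,0.0029,0,0,0,0.0318,0,0.048,0.004,0,0,0,0.0382,0,0.056,0.0052,0,0,0,0.0446,0,0.064,0.0066,0,0,0,0.0509,0,0.072,0.0082,0,0,0,0.0573,0,0.08,0.01,0,0,0,0.0637],
)

```text
clock: 16.7
position: [0.5711, -0.0763, 0.1647]
ee_rot: [0.982, 0.187, 0.0, 0.0]
ft_force: [-0.9, -1.7, 1.1]
grip_width: 0.001
grasp_force: 0.5
```

>>> step_arm(
  commands=[0,0.017,0.0043,0,0,0,0.014,0,0.034,0.0093,0,0,0,0.028,0,0.051,0.015,0,0,0,0.042,0,0.067,0.0216,0,0,0,0.056,0,0.083,0.0288,0,0,0,0.07,0,0.099,0.0367,0,0,0,0.084,0,0.1145,0.0453,0,0,0,0.098,0,0.1295,0.0546,0,0,0,0.112,0,0.144,0.0646,0,0,0,0.126,0,0.158,0.075,0,0,0,0.14],
)

```text
clock: 17.95
position: [0.6661, -0.0309, 0.1647]
ee_rot: [0.918, 0.398, 0.0, 0.0]
ft_force: [0.2, -0.9, 1.3]
grip_width: 0.001
grasp_force: 0.5
```

>>> step_arm(
  commands=[0,0.0137,0.0112,0,0,0,0.014,0,0.027,0.023,0,0,0,0.028,0,0.0395,0.0353,0,0,0,0.042,0,0.0515,0.048,0,0,0,0.056,0,0.063,0.0615,0,0,0,0.07,0,0.074,0.0754,0,0,0,0.084,0,0.084,0.09,0,0,0,0.098,0,0.094,0.1046,0,0,0,0.112,0,0.103,0.12,0,0,0,0.126,0,0.111,0.1354,0,0,0,0.14],
)

```text
clock: 19.2
position: [0.7325, 0.0506, 0.1647]
ee_rot: [0.809, 0.588, 0.0, 0.0]
ft_force: [0.0, -1.0, 1.8]
grip_width: 0.002
grasp_force: 0.5
```

>>> step_arm(
  commands=[0,0.007,0.0145,0,0,0,0.0127,0,0.0133,0.0292,0,0,0,0.0255,0,0.019,0.0442,0,0,0,0.0382,0,0.0242,0.0594,0,0,0,0.0509,0,0.0288,0.0748,0,0,0,0.0637,0,0.0327,0.09,0,0,0,0.0764,0,0.036,0.106,0,0,0,0.089,0,0.0387,0.122,0,0,0,0.102,0,0.0407,0.138,0,0,0,0.1146,0,0.042,0.15,0,0,0,0.1273],
)

```text
clock: 20.45
position: [0.7572, 0.1409, 0.1647]
ee_rot: [0.676, 0.737, 0.0, -0.0]
ft_force: [0.0, -2.1, 1.6]
grip_width: 0.006
grasp_force: 0.5
```

```bash
python3 - <<'E'
from h import *
o=get_obs();print(o['position'],o['ee_rot'],o['ft_force'],o['joint_pos'])
w=camera('wrist');t=camera('top');s=camera('scene')
I=np.zeros((600,800,3),np.uint8);I[:300,:400]=cv2.resize(w,(400,300));I[:300,400:]=cv2.resize(t,(400,300));I[300:,:400]=cv2.resize(s[70:370,150:550],(400,300))
I[300:,400:]=cv2.resize(s[130:280,230:430],(400,300))
cv2.imwrite('pics/look4.png',I[:,:,::-1])
E
```

```text
[0.7572 0.1409 0.1647] [ 0.6756  0.7372  0.0001 -0.0001] [ 0.0483 -2.118   1.5611] [ 0.153   0.8132 -0.7716  1.0332  0.5336  1.4752 -0.4055]
```

View pics/look4.png

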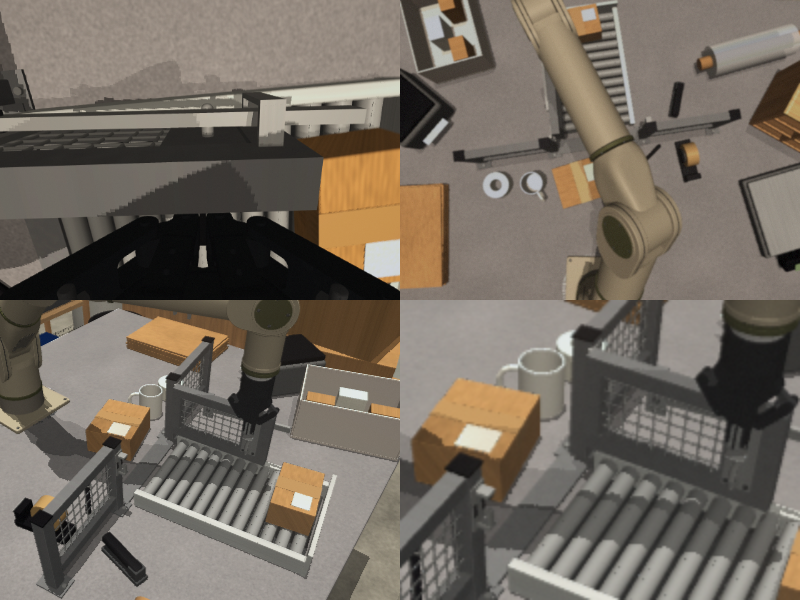

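The gate stands about square (around 1.5 rad) and all the other items are where they were. I'll let the lever come up slowly while backing off the plate, then lift clear.

>>> step_arm(
  commands=[0,0.0003,-0.003,0.003,0,0,0,0,0.0005,-0.006,0.008,0,0,0,0,0.0007,-0.008,0.013,0,0,0,0,0.0008,-0.008,0.018,0,0,0,0,0.0008,-0.008,0.023,0,0,0,0,0.0008,-0.008,0.03,0,0,0,0,0.0008,-0.008,0.045,0,0,0,0,0.0008,-0.01,0.07,0,0,0,0,0.001,-0.02,0.11,0,0,0,0,0.002,-0.03,0.15,0,0,0],
)

```text
clock: 21.85
position: [0.7585, 0.1218, 0.2565]
ee_rot: [0.677, 0.736, 0.0, 0.0]
ft_force: [-0.7, -0.3, 0.3]
grip_width: -0.002
grasp_force: 0.0
```

>>> step_arm(
  commands=[0,0,-0.03,0.04,0,0,0,0,0,-0.08,0.08,0,0,0,0,0,-0.14,0.1,0,0,0,0,0,-0.2,0.1,0,0,0,0,0,-0.25,0.1,0,0,0,0,0,-0.28,0.1,0,0,0,0,0,-0.3,0.1,0,0,0,0,0,-0.3,0.1,0,0,0,0,0,-0.3,0.1,0,0,0,0,0,-0.3,0.1,0,0,0],
)

```text
clock: 23.1
position: [0.7585, -0.0568, 0.3147]
ee_rot: [0.676, 0.737, 0.0, -0.0]
ft_force: [0.4, 0.9, 0.3]
grip_width: -0.004
grasp_force: 0.0
```

```bash
python3 - <<'E'
from h import *
o=get_obs();print(o['position'],o['ft_force'],o['clock'])
w=camera('wrist');t=camera('top');s=camera('scene')
I=np.zeros((600,800,3),np.uint8);I[:300,:400]=cv2.resize(w,(400,300));I[:300,400:]=cv2.resize(t[:300,60:460],(400,300));I[300:,:400]=cv2.resize(s[70:370,150:550],(400,300))
I[300:,400:]=cv2.resize(s[130:280,280:480],(400,300))
cv2.imwrite('pics/look5.png',I[:,:,::-1])
E
```

```text
[ 0.7585 -0.0568  0.3147] [0.4042 0.9252 0.3407] 23.1
```

View pics/look5.png

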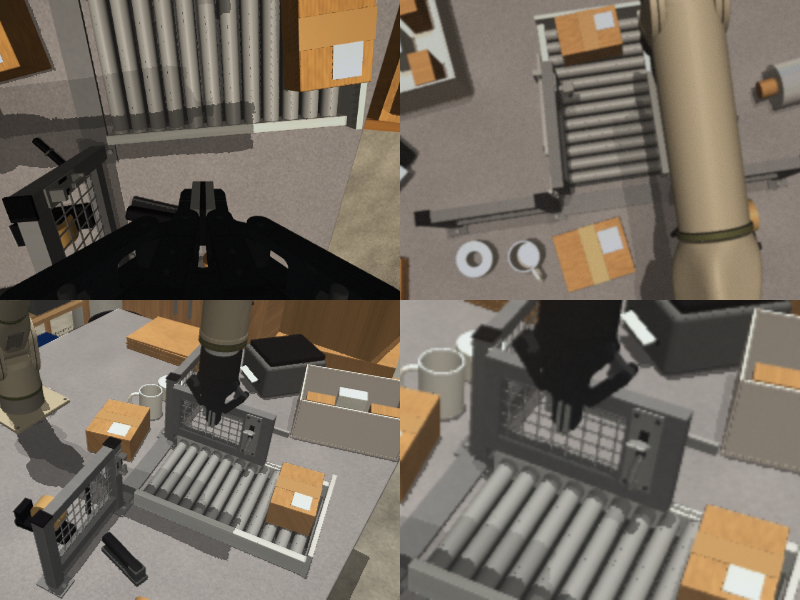

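The gate stands square over the rollers, the lever is back up at rest, the arm is clear, and the other items have not moved.

```bash
python3 -c "
from workcell import *
print(hand_in())"
```

```text
the job is handed in; nothing more can be done
None
```

I handed the job in at about 23 s: the gate stands roughly square to the fence (about 1.5 rad by my estimate), the lever is back up, the arm is clear, and the other items look unmoved; the hand-in gave no verdict.

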